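# Nest the bento tier, then hold the tilt-out pen bin open at 40 degrees

### The arm

A 7-joint arm with a two-finger parallel gripper is mounted at the origin on the work surface. World frame = base frame: x ahead of the robot, y to its left, z up, the work surface at z = 0. Lengths are in m, angles in degrees, forces in N, time in s.
With the tool pointing down it reaches from about 0.425 to 0.95 m from the base axis. Payload 4.7 kg.
Tool frame: the origin (TCP) lies midway between the tips of the shut fingers; the grasp point (between the pads) lies ctrl.hold_point_z behind it (ctrl.hold_point_z is the distance from the TCP to the grasp point, in m); z points along the fingers, y is the line along which they close (so a half turn about z gives the same grasp; the last joint's range is limited). The gripper opens to 85 mm and grips with 20 to 120 N. Pads are 22 mm wide; open, the fingers measure 114 mm over their backs; the gripper's body (76 mm by 85 mm) begins 54 mm behind the grasp point. The pads swing forward as they close: fully open they stand 13 mm farther back than shut.
Start: joints at [63.547, 26.849, -2.785, 87.806, 1.381, 65.374, -4.715], TCP at [0.283, -0.613, 0.231] pointing down, gripper open.
Joint ranges: [-148.3, 148.3], [-19.14, 114.17], [-79.39, 73.82], [5.75, 140.21], [-59.74, 239.74], [12.07, 113.84], [-152.46, 152.46]. Speed limits (degrees/s): [147.25, 147.25, 180, 180, 180, 180, 180].

### API

Orientations are given as [roll, pitch, yaw] about the fixed x, y, z axes, in that order (R = Rz(yaw) Ry(pitch) Rx(roll)).
In Python, from rig import telemetry, grab_frame, ctrl gives the robot as it stands.
- The arm moves only by the tool send_rows, never from a script. Its argument "series" is a list that holds one entry, the list of rows, each a list of 7 numbers: the opening, from 0 (shut) to 1 (fully open), then the shift along the tool's x, y, z in m, then the turn, a rotation vector about the tool's x, y, z in degrees. In form: [[[hand, x, y, z, ax, ay, az], ...]]. A call has 1 to 20 rows; each row shifts and turns the commanded pose from where the row before left it, along the tool's axes as they then stand; what a row does not reach is not made up. A row lasts 1/8 s, in which the tool goes at most 62.5 mm and 10.7 degrees, less where a joint would pass 70% of its speed; a pose out of reach is approached as far as the arm can. A call is refused whole if a number of a shift passes 0.0625 or a number of a turn 10.7, either way. A call with a gripper value outside its range is refused whole. The fingers move at their own pace and stop on an object; "grip_force" is the grip in N (left out, the last holds). Time passes only in rows, so rows that do not move let the fingers close. It gives the time, the measured TCP pose, the force, the opening and the grip force at its end, in the units of the state.
- telemetry.get_obs(): the state, without advancing time (a new reading comes with each control period).
- grab_frame(name): name is "side" or "top"; returns a dict with "frame" (420x560x3 uint8, red, green, blue), "range_z" (420x560 float32, m along the optical axis (not along the pixel's ray), 0 where there is no reading), "mtx" (3x3 intrinsics, pixels), "k1" (the pictures are not rectified: a ray, as slopes to the right and down, at radius r is drawn at 1 + k1 r^2 times it, then the intrinsics apply), "camera_from_world" (4x4, takes a point from world to camera coordinates). Camera axes: x right, y down, z forward; pixel columns grow to the right and rows downward; lengths in m; the calibration is good to about 2 mm. A picture is of the moment at which its call begins.
- ctrl.hand_in(): hands the job in; it is judged then, once.
The state is a dict: "time": time; "joint_positions": joint angles; "qd": joint speeds; "effort": joint torques, N m; "ee_pos": TCP position; "eef_rot": TCP orientation; "contact_force": force on the tool from outside, world axes, zero at the start; "torque": the same for the moment, N m; "opening": finger opening in m; "grasp_force": force on a finger pad.
Only numpy, scipy, OpenCV 4.12 (cv2) and the standard library are available. Lean on these libraries where they do the work, as an engineer would, in place of code of your own. Each camera call takes 0.05 s, during which the arm holds its last target. There are 200 camera calls.

### The job

Please get the tilt-out pen bin open for me: the narrow, taller clear bento tier stands in its way, so first lower that tier (do not drop it) into the wide, low bento tier, lined up with it and sitting flat on its floor, and let it go there. Then tilt the sprung pen bin out by its bar to 40 degrees and finish while still holding it open at that angle, as it would spring shut if let go. Leave everything else on the counter where it is.

Things in the scene. Friction and masses are not known exactly. Their poses are not given: they have to be found in the camera images.
- tier_a: Narrow, taller tier of a clear plastic bento: open-topped rectangular tray 140 x 58 mm outside, 60 mm high, walls 3 mm, about 0.12 kg, loose. It stands just in front of the pen bin, its long side pointing at the bin. Origin: centre of its underside; x along the 140 mm side, y along the 58 mm side, z up. Can be gripped across the 58 mm near the rim from above.
- tier_b: Wide, low tier of the same bento: open-topped tray 156 x 74 mm outside, 150 x 68 mm inside, 40 mm high, walls and floor 3 mm, about 0.2 kg, loose, left or right of the pen bin's front. Origin: centre of its underside; x along the 156 mm side, y along the 74 mm side, z up. When nested, the narrow tier's origin is 3 mm above this one and its rim 23 mm above this rim.
- unit: Red plastic housing of the tilt-out pen bin, fixed to the counter: 100 mm deep (x), 150 mm wide (y), 140 mm high. Origin: centre of its underside; its own -x side is the front, roughly towards the robot; z up. The tilting compartment is hinged on a level axis along y, 46 mm in front of the origin and 12 mm above the counter.
- bin (a joint): Tilt of the compartment in rad: 0 shut (upright), growing as its top swings out to the front (-x of the housing) and down; stop at 1.05. 40 degrees is 0.698. A spring always pulls it shut, from about 1 N at the bar when shut to about 3 N at 40 degrees; it starts shut.
- bin_bar (a point): Centre of the compartment's steel pull bar: level, round, 12 mm diameter, 100 mm long (along the housing's y), on two 8 mm posts 46 mm either side of this point. Shut, it is 165 mm above the counter and 25 mm above the housing's roof, clear all round. It swings on a 153 mm radius about the hinge. The front panel's top edge is 26 mm below the bar's centre.
- bin_hinge (a point): Point on the hinge axis of the compartment, in the middle of its width (fixed to the housing, 12 mm above the counter). Shut, the bar stands 153 mm above it and 3 mm to the front.
- cup: Bystander: white ceramic mug, 80 mm across, 85 mm high; origin centre of its underside.
- clip: Bystander: green plastic binder clip, 65 x 18 x 16 mm; origin under its body.
- bookmark: Bystander: spoon-shaped steel bookmark, about 124 mm long, 4 mm thick, lying flat; origin in its underside near the middle.
- sauce: Bystander: amber sauce bottle, 56 mm across, 170 mm high; origin centre of its underside.
- jar: Bystander: glass jar, 70 mm across, 100 mm high; origin centre of its underside.
- notes: Bystander: block of note paper 76 x 76 x 30 mm; origin centre of its underside.
- tin: Bystander: aluminium tin, 68 mm across, 60 mm high; origin centre of its underside.
There are look-alikes about, which are no part of the job. Leave any green, red or turquoise look-alike of the tier_a alone.

How it is judged:
By the outcome, as a careful person would: the job done as asked, in the order asked, and still so for the second after the job is handed in, while the arm keeps its last pose, push and grip.
It also fails if it takes over 58 s, if anything falls off the work surface, if the arm or the gripper's body presses on something with over 40 N, if the wrist force passes 120 N, or if a joint passes its speed limit or range.

## Working session

There is one attempt and no reset: what is moved stays moved. The work goes in short steps, Python scripts to look and compute and a tool call to move; the robot and the scene stay as the last step left them, time stands still between calls to the robot, and variables do not carry over. Pictures are saved under pics/ and viewed, at most 10 in all, crops included, and the job is handed in when it is done.

Besides the shell and the picture viewer there is one more tool, called after "Request:" as a command line: name --argument value ..., lists and objects as JSON in quotes. send_rows: Moves the arm, as the interface text tells. Its arguments: {"type":"object","properties":{"series":{"type":"array","items":{"type":"array","items":{"type":"array","items":{"type":"number"}}}},"grip_force":{"type":"number"}},"required":["series"]}

```bash
mkdir -p pics; cat > h.py <<'E'
import numpy as np,cv2
from rig import telemetry,grab_frame,ctrl
def get(n):
    f=grab_frame(n); np.savez('%s.npz'%n,**{k:np.array(v) for k,v in f.items()}); return f
def load(n): return dict(np.load('%s.npz'%n))
def ray(f,u,v):
    K=f['mtx'];k=float(f['k1']);xd=np.array([(u-K[0,2])/K[0,0],(v-K[1,2])/K[1,1]]);x=xd.copy()
    for _ in range(30): x=xd/(1+k*(x@x))
    return np.array([x[0],x[1],1.])
def onz(f,u,v,z):
    T=np.linalg.inv(f['camera_from_world']);d=T[:3,:3]@ray(f,u,v);o=T[:3,3];return o+d*(z-o[2])/d[2]
def dep(f,u,v):
    T=np.linalg.inv(f['camera_from_world']);return T[:3,:3]@(ray(f,u,v)*f['range_z'][int(v),int(u)])+T[:3,3]
def proj(f,p):
    T=f['camera_from_world'];c=T[:3,:3]@np.array(p)+T[:3,3];x=c[:2]/c[2];x=x*(1+float(f['k1'])*(x@x));K=f['mtx'];return K[0,0]*x[0]+K[0,2],K[1,1]*x[1]+K[1,2]
def crop(f,a,n,s=1):
    u0,v0,u1,v1=a;cv2.imwrite('pics/'+n,cv2.resize(f['frame'][v0:v1,u0:u1,::-1].copy(),None,fx=s,fy=s,interpolation=cv2.INTER_CUBIC))
E
python3 - <<'E'
from h import *
for n in('top','side'):
    f=get(n);crop(f,(0,0,560,420),n+'0.png',1.4);print(np.linalg.inv(f['camera_from_world']).round(3),f['mtx'],f['k1'])
print(telemetry.get_obs(),ctrl.hold_point_z)
E
```

```text
[[ 0.007 -0.998  0.066  0.403]
 [-1.    -0.006  0.008  0.018]
 [-0.007 -0.066 -0.998  1.093]
 [ 0.     0.     0.     1.   ]] [[394.33497972   0.         284.27992482]
 [  0.         394.33497972 217.14881523]
 [  0.           0.           1.        ]] -0.07498403870213567
[[-0.765 -0.372  0.526 -0.011]
 [-0.643  0.465 -0.608  0.607]
 [-0.018 -0.804 -0.595  0.696]
 [ 0.     0.     0.     1.   ]] [[391.55152952   0.         278.69750974]
 [  0.         391.55152952 213.40372071]
 [  0.           0.           1.        ]] -0.09334715666329346
{'time': 0.1, 'joint_positions': array([63.54747256, 26.8930705 , -2.78550695, 87.86622558,  1.38173133,
       65.37477439, -4.716506  ]), 'qd': array([ 0.00166677, -0.14477449,  0.05514107, -0.2056334 , -0.04567105,
        0.05184229,  0.08327791]), 'effort': array([ 7.03060559e-04, -5.11515284e+01, -4.68364614e-02, -2.38392305e+01,
        1.08147811e-02,  4.37219191e-03,  2.61933600e-06]), 'ee_pos': array([ 0.28289834, -0.61228718,  0.23036672]), 'eef_rot': array([-1.79899590e+02,  3.73873399e-03,  2.47987241e+01]), 'contact_force': array([ 0.07715233, -0.00972609,  0.48436082]), 'torque': array([0.00563245, 0.00246968, 0.00780178]), 'grasp_force': 0.0, 'opening': 0.08521606390275346} 0.0187
```

View pics/top0.png

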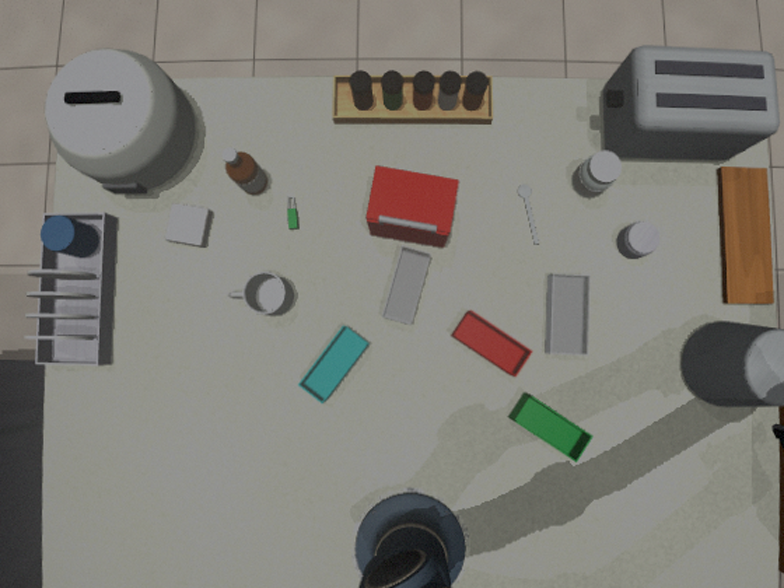

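View pics/side0.png

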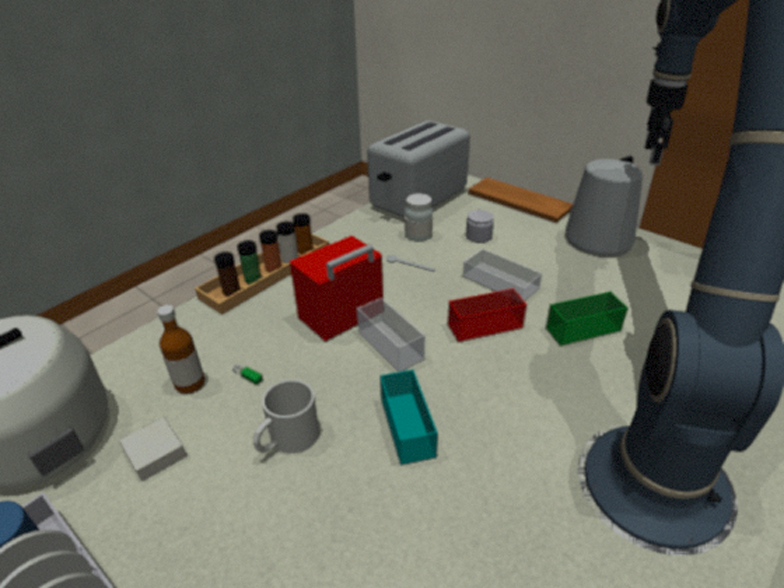

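Candidates for tier_a, as pixels in the 1.4x top picture: clear (407,286), red (491,343), turquoise (335,364), green (550,427). The clear wide tray at (567,314) is tier_b. I choose the clear one in front of the bin and will check it in a close crop.

```bash
python3 - <<'E'
from h import *
crop(load('top'),(255,112,430,260),'c1.png',4)
E
```

```text
(no output)
```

View pics/c1.png

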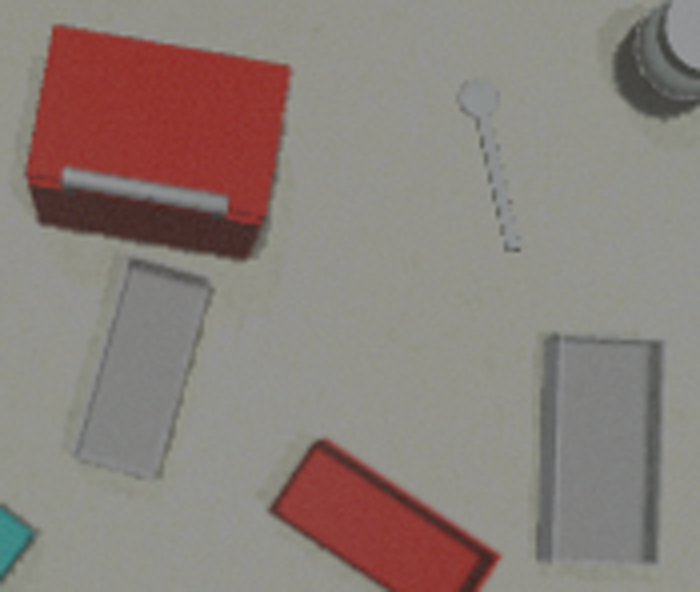

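The crop shows clear tier_a with rim corners about (130,260), (213,284), (160,479), (76,457). Tier_b's rim corners are about (548,335), (663,342), (657,563), (540,562). The bar ends are about (64,178) and (227,205).

```bash
python3 - <<'E'
from h import *
f=load('top')
n=lambda p:(255+(p[0]+.5)/4-.5,112+(p[1]+.5)/4-.5)
for nm,z,ps in(('a',.06,[(130,260),(213,284),(160,479),(76,457)]),('b',.04,[(546,335),(663,342),(657,563),(540,562)]),('bar',.168,[(64,178),(227,205)]),('roof',.14,[(54,25),(291,66),(262,222),(27,178)])):
    P=np.array([onz(f,*n(p),z) for p in ps]);c=P.mean(0)
    print(nm,P.round(4).tolist(),'c',c.round(4))
    print(' sides',[np.linalg.norm(P[i]-P[i-1]).round(4) for i in range(len(P))],'dirs',[np.degrees(np.arctan2(*(P[i]-P[i-1])[1::-1])).round(1) for i in range(len(P))])
for p in [(145,370),(172,268),(600,450),(145,191),(170,100),(205,230)]: print(p,dep(f,*n(p)).round(4))
s=load('side')
crop(s,(190,160,400,320),'c2.png',3.75)
E
```

```text
a [[0.5796, 0.0194, 0.06], [0.5639, -0.0355, 0.06], [0.4349, -0.0011, 0.06], [0.4489, 0.054, 0.06]] c [0.5068 0.0092 0.06  ]
 sides [np.float64(0.1351), np.float64(0.0571), np.float64(0.1335), np.float64(0.0569)] dirs [np.float64(-14.8), np.float64(-106.0), np.float64(165.1), np.float64(75.7)]
b [[0.534, -0.2614, 0.04], [0.5299, -0.3413, 0.04], [0.381, -0.335, 0.04], [0.3814, -0.2557, 0.04]] c [ 0.4566 -0.2984  0.04  ]
 sides [np.float64(0.1527), np.float64(0.08), np.float64(0.1491), np.float64(0.0792)] dirs [np.float64(-2.1), np.float64(-92.9), np.float64(177.5), np.float64(89.7)]
bar [[0.6103, 0.0588, 0.168], [0.5945, -0.0382, 0.168]] c [0.6024 0.0103 0.168 ]
 sides [np.float64(0.0983), np.float64(0.0983)] dirs [np.float64(80.8), np.float64(-99.2)]
roof [[0.713, 0.0672, 0.14], [0.6877, -0.0794, 0.14], [0.5899, -0.0613, 0.14], [0.6165, 0.0828, 0.14]] c [0.6518 0.0023 0.14  ]
 sides [np.float64(0.0977), np.float64(0.1488), np.float64(0.0995), np.float64(0.1465)] dirs [np.float64(-9.2), np.float64(-99.8), np.float64(169.5), np.float64(79.5)]
(145, 370) [0.512  0.0086 0.0049]
(172, 268) [ 0.5738 -0.0083  0.0633]
(600, 450) [ 0.4583 -0.3075  0.0054]
(145, 191) [0.6015 0.0106 0.1734]
(170, 100) [ 0.6653 -0.0047  0.1416]
(205, 230) [ 0.5923 -0.0283  0.1004]
```

View pics/c2.png

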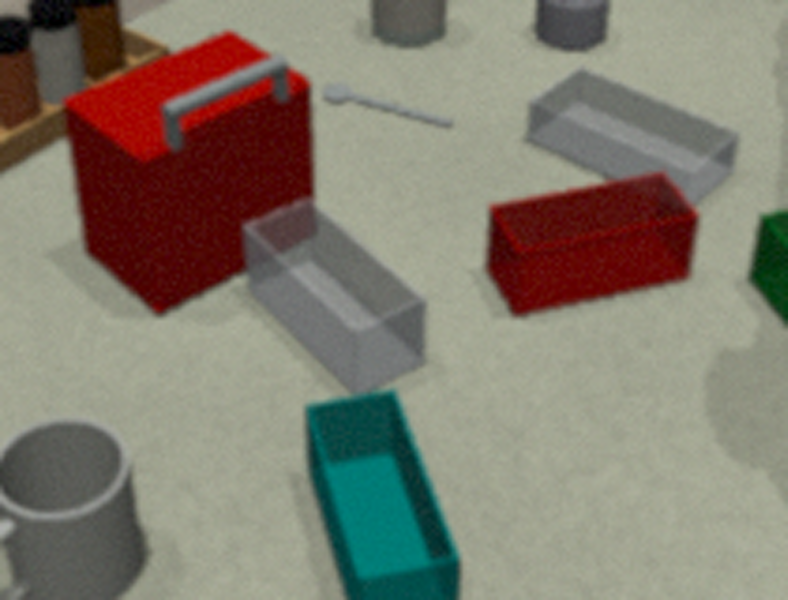

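The crop shows tier_a with its wall toward the bin at (245–420, 200–390) and tier_b at (530–735, 70–200). The bar runs from (170,105) to (282,62) on posts, with free space all around it. Next I refine the poses with rectangle fits on the depth points.

```bash
cat >> h.py <<'E'
from scipy.optimize import least_squares
def cloud(f):
    v,u=np.mgrid[0:420,0:560];K=f['mtx'];d=f['range_z']
    D=np.array([float(f['k1']),0,0,0]);x=cv2.undistortPoints(np.stack([u,v],-1).reshape(-1,1,2).astype(float),K,D).reshape(-1,2)
    T=np.linalg.inv(f['camera_from_world']);P=(np.c_[x,np.ones(len(x))]*d.reshape(-1,1))@T[:3,:3].T+T[:3,3];return P[d.ravel()>0]
def fit(P,c,yaw,L,W,zr,m=.02):
    def loc(q,P):
        a=np.radians(q[2]);d=P[:,:2]-q[:2];return np.c_[d@[np.cos(a),np.sin(a)],d@[-np.sin(a),np.cos(a)]]
    l=loc((*c,yaw),P);k=(abs(l[:,0])<L/2+m)&(abs(l[:,1])<W/2+m)&(P[:,2]>zr[0])&(P[:,2]<zr[1]);Q=P[k]
    def r(q):
        e=abs(loc(q*np.array([1e-3,1e-3,1]),Q))-[L/2-.0015,W/2-.0015];o=np.maximum(e,0)
        return np.where((e>0).any(1),np.hypot(o[:,0],o[:,1]),e.max(1))*1e3
    s=least_squares(r,[c[0]*1e3,c[1]*1e3,yaw],loss='soft_l1',f_scale=1.);return s.x.round(2),len(Q),np.median(abs(r(s.x))).round(2)
E
python3 - <<'E'
from h import *
for n in('top','side'):
    P=cloud(load(n))
    print(n,'table',np.median(P[(abs(P[:,0]-.5)<.05)&(abs(P[:,1]+.12)<.03)][:,2]))
    for m in(.012,.02):
      print(' a',fit(P,(.507,.009),-14.6,.14,.058,(.015,.07),m),fit(P,(.507,.009),-14.6,.14,.058,(.05,.07),m))
      print(' b',fit(P,(.457,-.298),-2.2,.156,.074,(.015,.05),m),fit(P,(.457,-.298),-2.2,.156,.074,(.032,.05),m))
    k=(P[:,2]>.155)&(P[:,2]<.185)&(abs(P[:,0]-.6)<.04)&(abs(P[:,1]-.01)<.07);B=P[k];y=B[:,1]
    print(' bar',len(B),B.mean(0).round(4),B.min(0).round(4),B.max(0).round(4),np.degrees(np.arctan(np.polyfit(y,B[:,0],1)[0])))
    k=(P[:,2]>.13)&(P[:,2]<.15)&(abs(P[:,0]-.652)<.08)&(abs(P[:,1]-.002)<.1);R=P[k];print(' roof',cv2.minAreaRect((R[:,:2]*1000).astype(np.float32)),np.median(R[:,2]))
E
```

```text
top table 0.002199773954683404
 a (array([508.62,  11.17, -15.47]), 271, np.float64(0.74)) (array([509.19,  11.29, -15.47]), 196, np.float64(0.84))
 b (array([ 456.58, -302.77,   -2.49]), 520, np.float64(1.01)) (array([ 457.05, -302.97,   -2.6 ]), 296, np.float64(1.13))
 a (array([509.42,  11.12, -15.53]), 319, np.float64(1.19)) (array([509.74,  11.22, -15.51]), 214, np.float64(0.98))
 b (array([ 456.58, -302.77,   -2.49]), 520, np.float64(1.01)) (array([ 457.05, -302.97,   -2.6 ]), 296, np.float64(1.13))
 bar 211 [0.6017 0.0105 0.1716] [ 0.5886 -0.0395  0.1649] [0.6149 0.0603 0.1775] 9.746824475849653
 roof ((649.7909545898438, 2.304779052734375), (150.40679931640625, 104.58033752441406), 80.25749206542969) 0.14198983858004988
side table 0.0007971388535081281
 a (array([507.51,  12.27, -15.43]), 1207, np.float64(0.64)) (array([507.6 ,  12.  , -15.49]), 391, np.float64(0.7))
 b (array([ 452.84, -304.04,   -2.1 ]), 782, np.float64(1.12)) (array([ 452.88, -304.07,   -2.17]), 341, np.float64(1.2))
 a (array([508.33,  12.13, -15.46]), 1383, np.float64(0.82)) (array([509.08,  11.69, -15.51]), 480, np.float64(1.23))
 b (array([ 452.84, -304.04,   -2.1 ]), 782, np.float64(1.12)) (array([ 452.88, -304.07,   -2.17]), 341, np.float64(1.2))
 bar 184 [0.5988 0.0138 0.1672] [ 0.5872 -0.0404  0.1552] [0.6149 0.0604 0.1735] 10.03548987913628
 roof ((647.81591796875, 2.3614501953125), (152.2562255859375, 106.21749114990234), 79.37498474121094) 0.14031678347883142
```

Request:
send_rows --series '[[[1,0,0,0,0,0,10],[1,0,0,0,0,0,10],[1,0,0,0,0,0,10],[1,0,0,0,0,0,10.3],[1,0.0033,-0.044,0,0,0,0],[1,0.0033,-0.044,0,0,0,0],[1,0.0033,-0.044,0,0,0,0],[1,0.0033,-0.044,0,0,0,0],[1,0.0033,-0.044,0,0,0,0],[1,0.0033,-0.044,0,0,0,0],[1,0.0033,-0.044,0,0,0,0],[1,0.0033,-0.044,0,0,0,0],[1,0.0033,-0.044,0,0,0,0],[1,0.0033,-0.044,0,0,0,0],[1,0.0033,-0.044,0,0,0,0],[1,0.0033,-0.044,0,0,0,0],[1,0.0033,-0.044,0,0,0,0],[1,0.0033,-0.044,0,0,0,0],[1,0.0033,-0.044,0,0,0,0],[1,0,0,0,0,0,0]]]' --grip_force 25

```text
time: 2.6
ee_pos: [0.5077, 0.014, 0.2311]
eef_rot: [-179.9, 0.0, -15.1]
contact_force: [-0.3, -0.7, -0.1]
opening: 0.0853
grasp_force: 0.0
```

```bash
cat >> h.py <<'E'
from scipy.spatial.transform import Rotation as Ro
def need(p,yaw,tilt=0,o=None):
    "shift in current tool axes to p and rotvec to rpy(180,tilt,yaw), after camera-free obs"
    o=o or telemetry.get_obs();R=Ro.from_euler('xyz',o['eef_rot'],degrees=True);G=Ro.from_euler('xyz',[180,tilt,yaw],degrees=True)
    print('t',o['time'],'q',o['joint_positions'].round(1),'p',o['ee_pos'].round(4),o['eef_rot'].round(2),'F',o['contact_force'].round(1),'open',round(o['opening'],4),o['grasp_force'])
    print('shift',R.inv().apply(np.array(p)-o['ee_pos']).round(4),'turn',(R.inv()*G).as_rotvec(degrees=True).round(2))
E
python3 -c "
from h import *
need((.508,.0116,.041),-15.5)"
```

```text
t 2.6 q [   7.8   12.2  -16.4  109.5    3.9   58.8 -115.3] p [0.5077 0.014  0.2311] [-1.7991e+02  3.0000e-02 -1.5100e+01] F [-0.3 -0.7 -0.1] open 0.0853 0.0
shift [0.0011 0.0025 0.1901] turn [-0.09  0.03  0.4 ]
```

Request:
send_rows --series '[[[1,0.001,0.0025,0.03,0,0,0.4],[1,0,0,0.035,0,0,0],[1,0,0,0.035,0,0,0],[1,0,0,0.035,0,0,0],[1,0,0,0.025,0,0,0],[1,0,0,0.018,0,0,0],[1,0,0,0.012,0,0,0],[1,0,0,0,0,0,0],[0.6,0,0,0,0,0,0],[0.6,0,0,0,0,0,0],[0.5,0,0,0,0,0,0],[0.5,0,0,0,0,0,0],[0.5,0,0,0,0,0,0],[0.5,0,0,0,0,0,0]]]' --grip_force 25

```text
time: 4.35
ee_pos: [0.5084, 0.0074, 0.0423]
eef_rot: [-180.0, -0.1, -15.9]
contact_force: [-0.2, 0.6, 6.0]
opening: 0.0569
grasp_force: 28.0
```

```bash
python3 - <<'E'
from h import *
need((.508,.0116,.041),-15.5)
f=get('side');crop(f,(200,120,400,270),'g1.png',4)
E
```

```text
t 4.35 q [   5.1   26.9  -13.3  119.1   10.5   35.  -121.4] p [0.5084 0.0074 0.0423] [-1.7997e+02 -1.2000e-01 -1.5900e+01] F [-0.2  0.6  6. ] open 0.0569 27.99701750278473
shift [-0.0016 -0.0039  0.0013] turn [-0.03 -0.12 -0.4 ]
```

View pics/g1.png

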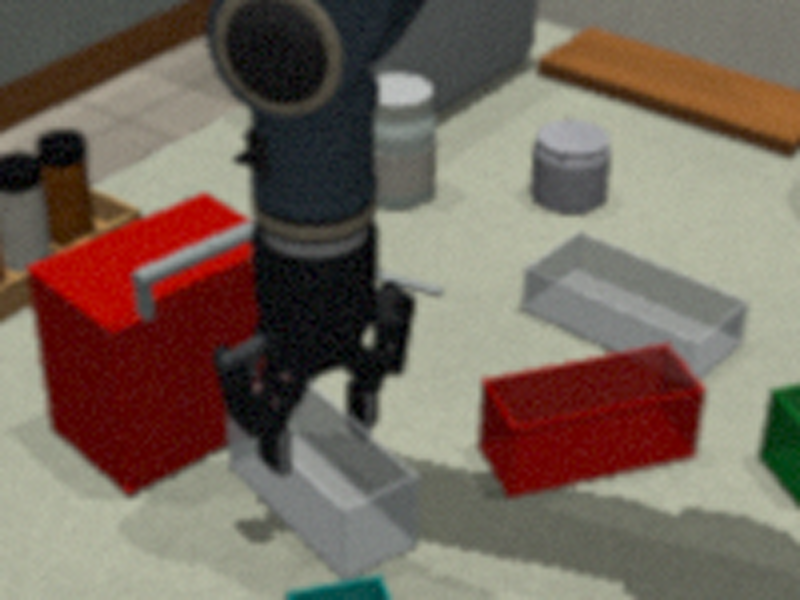

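It's gripped: the fingers are at (275,440) and (365,390) on both long sides, opening 57 mm. I lift it and move toward tier_b.

Request:
send_rows --series '[[[0.5,0,0,-0.008,0,0,0],[0.5,0,0,-0.015,0,0,0],[0.5,0,0,-0.025,0,0,0],[0.5,0,0,-0.03,0,0,0],[0.5,0,0,-0.03,0,0,0],[0.5,0,0,-0.012,0,0,0],[0.5,0.004,0.02,0,0,0,0],[0.5,0.004,0.03,0,0,0,0],[0.5,0.004,0.03,0,0,0,0],[0.5,0.004,0.03,0,0,0,0],[0.5,0.004,0.035,0,0,0,0],[0.5,0.004,0.035,0,0,0,0],[0.5,0.004,0.035,0,0,0,0],[0.5,0.004,0.035,0,0,0,0],[0.5,0,0.03,0,0,0,0],[0.5,0,0.022,0,0,0,-4.5],[0.5,0,0.01,0,0,0,-4.5],[0.5,0,0,0,0,0,-4.5],[0.5,0,0,0,0,0,0],[0.5,0,0,0,0,0,0]]]' --grip_force 25

```text
time: 6.9
ee_pos: [0.4534, -0.3014, 0.1611]
eef_rot: [-180.0, 0.0, -2.4]
contact_force: [-0.3, -0.3, -1.3]
opening: 0.0574
grasp_force: 27.2
```

```bash
python3 - <<'E'
from h import *
need((.456,-.303,.16),-2.4)
f=get('side');P=cloud(f);g=get('top');Q=cloud(g)
p=telemetry.get_obs()['ee_pos']
for n,C in(('side',P),('top',Q)):
  z=p[2]-.0423
  for m in(.01,.02): print(n,fit(C,p[:2],-2.4,.14,.058,(z+.005,z+.065),m))
  k=(abs(C[:,:2]-p[:2])<[.075,.035]).all(1);k&=(C[:,2]>.07);print(np.percentile(C[k][:,2],[1,5,20]).round(3))
  print('b',fit(C,(.456,-.303),-2.4,.156,.074,(.01,.05),.012))
crop(f,(240,60,440,210),'g2.png',4)
E
```

```text
t 6.9 q [ 37.4  19.5 -10.3 109.6   4.4  51.3 -67.4] p [ 0.4534 -0.3014  0.1611] [-1.7998e+02  3.0000e-02 -2.4400e+00] F [-0.3 -0.3 -1.3] open 0.0574 27.183244228363037
shift [0.0027 0.0015 0.0011] turn [-0.02  0.03 -0.04]
side (array([ 451.39, -301.23,   -2.44]), 1257, np.float64(1.08))
side (array([ 451.39, -301.21,   -2.44]), 1265, np.float64(1.09))
[0.122 0.13  0.158]
b (array([ 453.07, -304.06,   -2.05]), 895, np.float64(1.13))
top (array([ 453.81, -298.95,   -2.48]), 1013, np.float64(0.89))
top (array([ 453.81, -298.95,   -2.48]), 1013, np.float64(0.89))
[0.121 0.123 0.155]
b (array([ 457.3 , -302.1 ,   -2.39]), 309, np.float64(0.61))
```

View pics/g2.png

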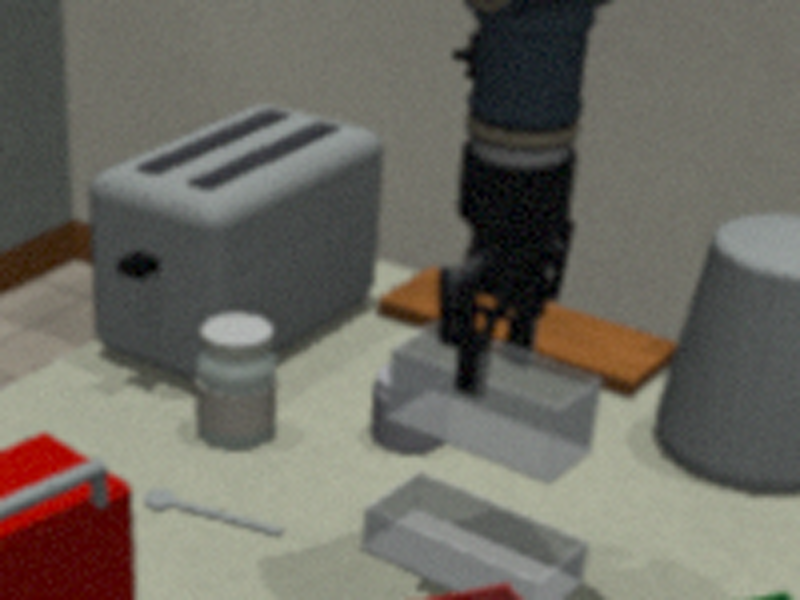

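Tier_a hangs level at (400–600, 340–480), and tier_b is below it at (365–585, 475–600). The offset to correct is about 2.6 mm in x and 3 mm in y.

Request:
send_rows --series '[[[0.5,0.0027,0.003,0.01,0,0,0],[0.5,0,0,0.02,0,0,0],[0.5,0,0,0.02,0,0,0],[0.5,0,0,0.018,0,0,0],[0.5,0,0,0.012,0,0,0],[0.5,0,0,0.008,0,0,0],[0.5,0,0,0.006,0,0,0],[0.5,0,0,0.006,0,0,0],[0.5,0,0,0,0,0,0],[0.5,0,0,0,0,0,0]]]'

```text
time: 8.25
ee_pos: [0.4564, -0.3049, 0.0616]
eef_rot: [180.0, -0.0, -2.4]
contact_force: [-0.2, 0.4, -1.5]
opening: 0.057
grasp_force: 27.2
```

```bash
python3 - <<'E'
from h import *
need((.456,-.304,.0453),-2.4)
f=get('side');P=cloud(f);g=get('top');Q=cloud(g)
p=telemetry.get_obs()['ee_pos']
for n,C in(('side',P),('top',Q)):
  z=p[2]-.0423
  print(n,'a',fit(C,p[:2],-2.4,.14,.058,(z+.03,z+.065),.008),'b',fit(C,(.456,-.303),-2.4,.156,.074,(.01,.043),.01))
E
```

```text
t 8.25 q [ 36.5  27.6  -9.2 113.4   6.7  39.5 -69.2] p [ 0.4564 -0.3049  0.0616] [ 1.7998e+02 -4.0000e-02 -2.4100e+00] F [-0.2  0.4 -1.5] open 0.057 27.19033509492874
shift [-0.0005 -0.0009  0.0163] turn [ 0.02 -0.04 -0.01]
side a (array([ 453.45, -304.61,   -2.21]), 727, np.float64(1.18)) b (array([ 453.17, -304.25,   -1.95]), 570, np.float64(1.47))
top a (array([ 457.2 , -302.79,   -2.46]), 360, np.float64(0.83)) b (array([ 457.19, -291.91,   -0.97]), 865, np.float64(10.54))
```

Aligned within 1 mm with no contact force. I lower the rest slowly.

Request:
send_rows --series '[[[0.5,0,0,0.004,0,0,0],[0.5,0,0,0.004,0,0,0],[0.5,0,0,0.003,0,0,0],[0.5,0,0,0.0025,0,0,0],[0.5,0,0,0.0015,0,0,0],[0.5,0,0,0.001,0,0,0],[0.5,0,0,0,0,0,0],[0.5,0,0,0,0,0,0]]]'

```text
time: 9.35
ee_pos: [0.4562, -0.3048, 0.0454]
eef_rot: [180.0, -0.0, -2.4]
contact_force: [-0.4, 1.1, -1.0]
opening: 0.0573
grasp_force: 27.2
```

Request:
send_rows --series '[[[0.5,0,0,0.0007,0,0,0],[0.5,0,0,0.0007,0,0,0],[0.5,0,0,0,0,0,0],[0.5,0,0,0,0,0,0]]]'

```text
time: 9.85
ee_pos: [0.4563, -0.3049, 0.0453]
eef_rot: [180.0, -0.0, -2.4]
contact_force: [-2.5, 0.6, 9.5]
opening: 0.0574
grasp_force: 28.5
```

It has landed (9.5 N up). I back off the push slightly, release and rise.

Request:
send_rows --series '[[[0.5,0,0,-0.001,0,0,0],[0.72,0,0,0,0,0,0],[0.8,0,0,0,0,0,0],[0.9,0,0,0,0,0,0],[0.95,0,0,-0.004,0,0,0],[0.95,0,0,-0.01,0,0,0],[0.95,0,0,-0.025,0,0,0],[0.95,0,0,-0.035,0,0,0],[0.95,0,0,-0.04,0,0,0],[0.95,0,0,-0.04,0,0,0],[0.95,0,0,-0.04,0,0,0],[0.95,0,0,0,0,0,0]]]'

```text
time: 11.35
ee_pos: [0.4581, -0.3058, 0.2433]
eef_rot: [179.8, -0.4, -2.4]
contact_force: [-0.1, 0.0, 0.1]
opening: 0.081
grasp_force: 0.0
```

```bash
python3 - <<'E'
from h import *
need((.601,.011,.235),80.2)
f=get('side');P=cloud(f);g=get('top');Q=cloud(g)
for n,C in(('side',P),('top',Q)):
  print(n,'a',fit(C,(.456,-.304),-2.4,.14,.058,(.046,.07),.01),'b',fit(C,(.456,-.303),-2.4,.156,.074,(.01,.043),.01))
  k=(abs(C[:,:2]-[.456,-.304])<[.09,.05]).all(1);k&=(C[:,2]>.05)&(C[:,2]<.08);D=C[k];print(np.linalg.lstsq(np.c_[D[:,:2]-[.456,-.304],np.ones(len(D))],D[:,2],rcond=None)[0].round(4),np.percentile(D[:,2],[50,95]))
crop(f,(280,150,440,270),'g3.png',5)
E
```

```text
t 11.35 q [ 38.1  14.9 -10.6 104.    3.1  60.9 -66.1] p [ 0.4581 -0.3058  0.2433] [179.76  -0.43  -2.4 ] F [-0.1  0.   0.1] open 0.081 0.0
shift [ 0.1295 -0.3225  0.0079] turn [  0.51  -0.17 -82.61]
side a (array([ 453.31, -304.35,   -2.12]), 525, np.float64(1.12)) b (array([ 452.89, -303.38,   -1.46]), 733, np.float64(2.12))
[ 0.0012 -0.0007  0.0582] [0.05832624 0.06496779]
top a (array([ 457.24, -303.21,   -2.46]), 330, np.float64(0.92)) b (array([ 455.4 , -301.49,   -2.69]), 650, np.float64(5.6))
[-0.0048  0.0157  0.0607] [0.06235105 0.06730086]
```

View pics/g3.png

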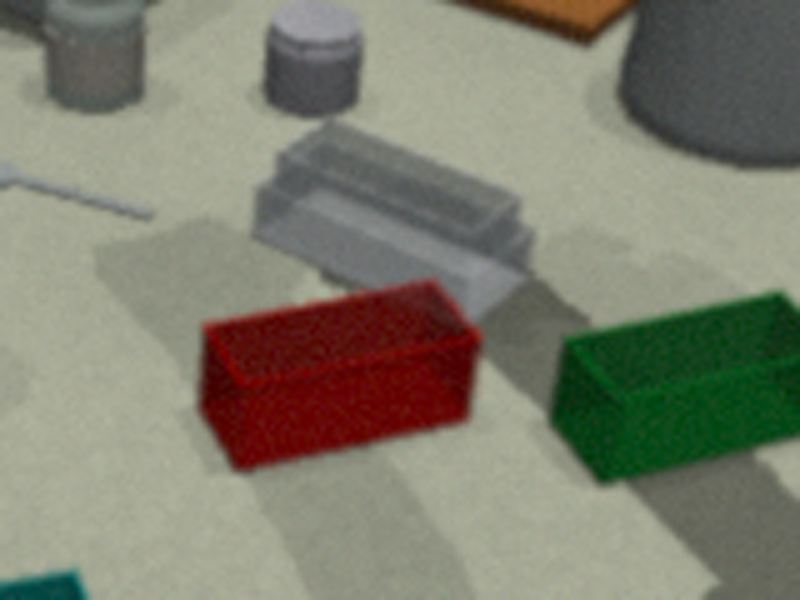

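Tier_a is nested flat and aligned at (280–530, 120–260), its rim evenly above tier_b's. Now I go to the bar.

Request:
send_rows --series '[[[0.95,0,0,0,0,0,-10.3],[0.95,0,0,0,0,0,-10.3],[0.95,0,0,0,0,0,-10.3],[0.95,0,0,0,0,0,-10.3],[0.95,0,0,0,0,0,-10.3],[0.95,0,0,0,0,0,-10.3],[0.95,0,0,0,0,0,-10.3],[0.95,0,0,0,0,0,-10.3],[0.8,0.0337,0.0086,0,0,0,0],[0.8,0.0337,0.0086,0,0,0,0],[0.8,0.0337,0.0086,0,0,0,0],[0.8,0.0337,0.0086,0,0,0,0],[0.8,0.0337,0.0086,0,0,0,0],[0.8,0.0337,0.0086,0,0,0,0],[0.8,0.0337,0.0086,0,0,0,0],[0.8,0.0337,0.0086,0,0,0,0],[0.8,0.0337,0.0086,0,0,0,0],[0.8,0.0337,0.0086,0,0,0,0],[0.8,0,0,0,0,0,0],[0.8,0,0,0,0,0,0]]]'

```text
time: 13.95
ee_pos: [0.5986, 0.0113, 0.2377]
eef_rot: [-179.9, 0.1, 80.0]
contact_force: [0.2, -0.7, 0.3]
opening: 0.0685
grasp_force: 0.0
```

```bash
python3 -c "
from h import *
need((.6005,.0115,.153),80.2)"
```

```text
t 13.95 q [ 18.3  22.5 -31.1  96.8  12.7  64.4 -26.4] p [0.5986 0.0113 0.2377] [-1.7987e+02  7.0000e-02  7.9980e+01] F [ 0.2 -0.7  0.3] open 0.0685 0.0
shift [0.0006 0.002  0.0847] turn [-0.13  0.07 -0.22]
```

Request:
send_rows --series '[[[0.8,0.0006,0.002,0.02,0,0,0],[0.8,0,0,0.022,0,0,0],[0.8,0,0,0.02,0,0,0],[0.8,0,0,0.015,0,0,0],[0.8,0,0,0.008,0,0,0],[0.8,0,0,0,0,0,0],[0.4,0,0,0,0,0,0],[0.2,0,0,0,0,0,0],[0,0,0,0,0,0,0],[0,0,0,0,0,0,0],[0,0,0,0,0,0,0],[0,0,0,0,0,0,0]]]' --grip_force 40

```text
time: 15.45
ee_pos: [0.6021, 0.0124, 0.1545]
eef_rot: [179.9, -0.0, 80.0]
contact_force: [0.7, -1.3, 4.8]
opening: 0.0104
grasp_force: 39.1
```

```bash
python3 - <<'E'
from h import *
need((.6005,.0115,.153),80.2)
f=get('side');P=cloud(f)
crop(f,(220,120,340,210),'g4.png',6)
E
```

```text
t 15.45 q [ 16.8  27.4 -29.6 101.5  16.1  55.2 -29.3] p [0.6021 0.0124 0.1545] [ 1.7991e+02 -1.0000e-02  7.9990e+01] F [ 0.7 -1.3  4.8] open 0.0104 39.102745056152344
shift [-0.0011 -0.0015  0.0015] turn [ 0.09 -0.01 -0.21]
```

View pics/g4.png

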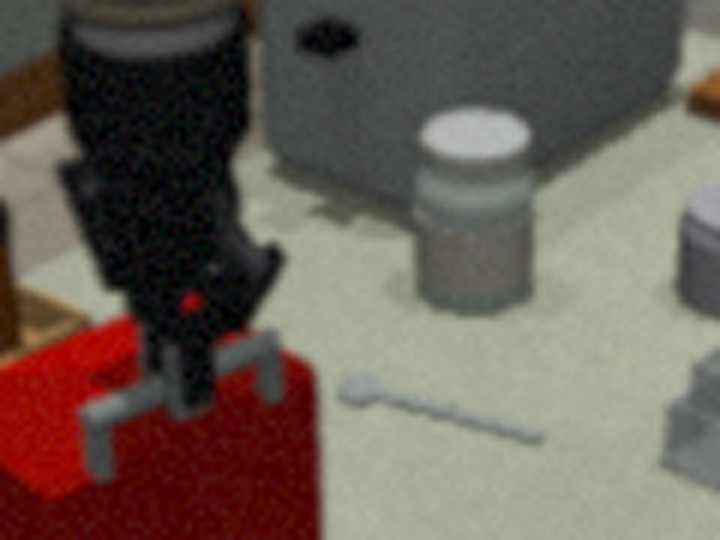

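The bar is held mid-length at (185,390). I tilt the tool rigidly about the hinge, 10° first as a check.

Request:
send_rows --series '[[[0,0,-0.0062,0.0003,-2.5,0,0],[0,0,-0.0062,0.0003,-2.5,0,0],[0,0,-0.0062,0.0003,-2.5,0,0],[0,0,-0.0062,0.0003,-2.5,0,0],[0,0,0,0,0,0,0],[0,0,0,0,0,0,0]]]'

```text
time: 16.25
ee_pos: [0.5781, 0.0166, 0.1518]
eef_rot: [169.9, -0.0, 80.0]
contact_force: [-0.5, -0.6, 6.8]
opening: 0.0101
grasp_force: 40.0
```

```bash
cat >> h.py <<'E'
def arc(p0=np.array([.6021,.0124,.1545]),yu=-10.):
    o=telemetry.get_obs();R=Ro.from_euler('xyz',o['eef_rot'],degrees=True).as_matrix();b=o['ee_pos']-.0105*R[:,2]
    u=np.array([np.cos(np.radians(yu)),np.sin(np.radians(yu)),0]);w=np.array([-u[1],u[0],0])
    b0=p0+[0,0,.0105];H=b0+.003*u-[0,0,.153];d=b-H
    print('t',o['time'],'q',o['joint_positions'].round(1),'F',o['contact_force'].round(1),'open',o['opening'].round(4),o['grasp_force'])
    print('bin deg',np.degrees(np.arctan2(-d@u,d[2])-np.arctan2(.003,.153)).round(2),'radius',np.hypot(d@u,d[2]).round(4),'lat',(d@w).round(4),'tool tilt',np.degrees(np.arctan2(R[:,2]@u,-R[2,2])).round(2),'side tilt',np.degrees(R[:,2]@w).round(2))
    return R,H
E
python3 -c "
from h import *
arc()"
```

```text
Traceback (most recent call last):
  File "h.py", line 41, in arc
    print('t',o['time'],'q',o['joint_positions'].round(1),'F',o['contact_force'].round(1),'open',o['opening'].round(4),o['grasp_force'])
                                                                                                 ^^^^^^^^^^^^^^^^^^
AttributeError: 'float' object has no attribute 'round'
```

Request:
send_rows --series '[[[0,0,-0.0062,0.0002,-2.5,0,0],[0,0,-0.0062,0.0002,-2.5,0,0],[0,0,-0.0062,0.0002,-2.5,0,0],[0,0,-0.0062,0.0002,-2.5,0,0],[0,0,-0.0062,0.0002,-2.5,0,0],[0,0,-0.0062,0.0002,-2.5,0,0],[0,0,0,0,0,0,0],[0,0,0,0,0,0,0]]]'

```text
time: 17.25
ee_pos: [0.5434, 0.0226, 0.1399]
eef_rot: [155.0, 0.0, 80.0]
contact_force: [-0.1, -0.5, 3.6]
opening: 0.0106
grasp_force: 40.1
```

```bash
sed -i "s/o\['opening'\].round(4)/o['opening']/" h.py; python3 -c "
from h import *
arc()"
```

```text
t 17.25 q [  4.6  13.7 -18.8 127.3  41.3  21.2 -59.2] F [-0.1 -0.5  3.6] open 0.01057646286788815 40.05763649940491
bin deg 24.89 radius 0.1529 lat -0.0002 tool tilt 25.0 side tilt -0.03
```

J6 (21°) and J4 (127°) are nearing their limits, so I keep the tool's tilt at 25° and let the bar turn in the pads.

Request:
send_rows --series '[[[0,0,-0.005,0.0001,0,0,0],[0,0,-0.005,0.0003,0,0,0],[0,0,-0.005,0.0005,0,0,0],[0,0,-0.005,0.0007,0,0,0],[0,0,0,0,0,0,0],[0,0,0,0,0,0,0]]]'

```text
time: 18.0
ee_pos: [0.5246, 0.0259, 0.1295]
eef_rot: [155.0, 0.0, 80.0]
contact_force: [-1.0, -1.1, 5.6]
opening: 0.0099
grasp_force: 39.6
```

```bash
python3 -c "
from h import *
arc()"
```

```text
t 18.0 q [  2.4  13.1 -17.3 130.   44.7  19.6 -63.9] F [-1.  -1.1  5.6] open 0.009901932986630056 39.63835895061493
bin deg 33.02 radius 0.1535 lat -0.0002 tool tilt 24.96 side tilt -0.03
```

Request:
send_rows --series '[[[0,0,-0.005,0.0009,0,0,0],[0,0,-0.005,0.001,0,0,0],[0,0,-0.005,0.0012,0,0,0],[0,0,-0.0048,0.0013,0,0,0],[0,0,0,0,0,0,0],[0,0,0,0,0,0,0],[0,0,0,0,0,0,0]]]'

```text
time: 18.88
ee_pos: [0.5084, 0.0287, 0.1168]
eef_rot: [155.1, 0.0, 80.0]
contact_force: [-1.7, 0.3, 5.7]
opening: 0.0104
grasp_force: 40.2
```

```bash
python3 - <<'E'
from h import *
arc()
for n in('side','top'):
    f=get(n);P=cloud(f)
    u=np.array([np.cos(np.radians(-9.9)),np.sin(np.radians(-9.9)),0]);w=np.array([-u[1],u[0],0]);H=np.array([.6049,.0119,.012])
    d=P-H;X=d@u;Y=d@w;Z=d[:,2]
    # front panel points: fit line in X-Z
    k=(abs(Y)<.068)&(X<-.012)&(X>-.085)&(Z>.015)&(Z<.10)&(abs(np.degrees(np.arctan2(-X,Z))-42)<14);A=np.c_[X[k],Z[k]]
    if k.sum()>20:
        l=cv2.fitLine(A.astype(np.float32),cv2.DIST_HUBER,0,.01,.01).ravel();print(n,k.sum(),'panel deg',np.degrees(np.arctan2(abs(l[0]),abs(l[1]))).round(2),l.round(3))
    if n=='side': crop(f,(200,110,360,230),'g5.png',5)
E
```

```text
t 18.875 q [ -0.4  13.1 -15.1 132.5  49.6  17.8 -69.9] F [-1.7  0.3  5.7] open 0.010447278782736307 40.17802834510803
bin deg 40.75 radius 0.1536 lat -0.0002 tool tilt 24.93 side tilt -0.03
side 235 panel deg 24.39 [ 0.413 -0.911 -0.045  0.061]
top 931 panel deg 40.78 [ 0.653 -0.757 -0.055  0.065]
```

View pics/g5.png

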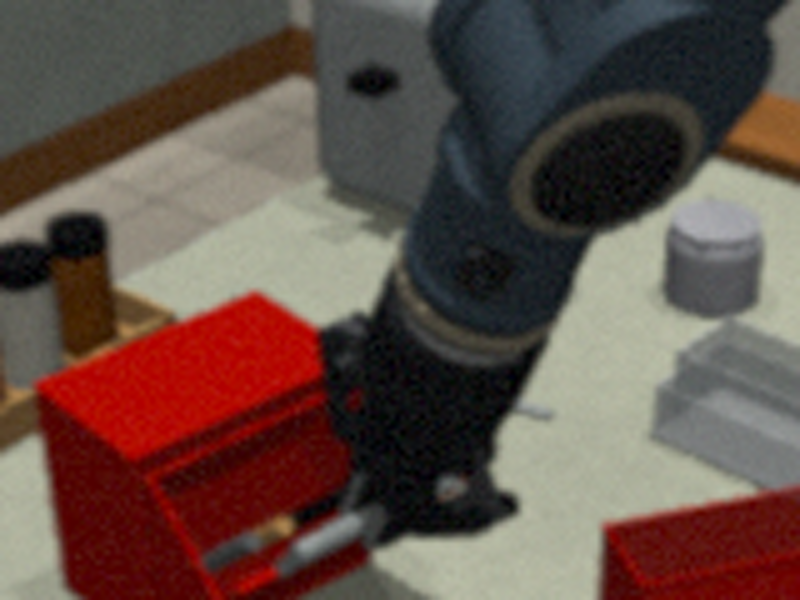

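The bin is open with its inside visible at (160–350, 420–590), and the gripper is on the bar at (360,530). TCP and camera both give about 40.8°, so I trim it back by 0.7°.

Request:
send_rows --series '[[[0,0,0.0018,-0.0006,0,0,0],[0,0,0,0,0,0,0],[0,0,0,0,0,0,0],[0,0,0,0,0,0,0],[0,0,0,0,0,0,0],[0,0,0,0,0,0,0]]]'

```text
time: 19.73
ee_pos: [0.5101, 0.0284, 0.1184]
eef_rot: [155.0, 0.0, 80.0]
contact_force: [-1.9, -1.0, 5.9]
opening: 0.0101
grasp_force: 40.3
```

```bash
python3 - <<'E'
from h import *
arc()
P=cloud(get('top'))
u=np.array([np.cos(np.radians(-9.9)),np.sin(np.radians(-9.9)),0]);w=np.array([-u[1],u[0],0]);d=P-np.array([.6049,.0119,.012]);X=d@u;Y=d@w;Z=d[:,2]
k=(abs(Y)<.068)&(X<-.012)&(X>-.085)&(Z>.015)&(Z<.10)&(abs(np.degrees(np.arctan2(-X,Z))-42)<14)
l=cv2.fitLine(np.c_[X[k],Z[k]].astype(np.float32),cv2.DIST_HUBER,0,.01,.01).ravel();print('panel',np.degrees(np.arctan2(abs(l[0]),abs(l[1]))))
E
```

```text
t 19.725 q [-1.000e-01  1.310e+01 -1.540e+01  1.322e+02  4.900e+01  1.800e+01
 -6.930e+01] F [-1.9 -1.   5.9] open 0.010115150160374013 40.290958285331726
bin deg 39.89 radius 0.1536 lat -0.0002 tool tilt 24.95 side tilt -0.03
panel 40.252876
```

40° within measurement error, and steady. I hand it in.

```bash
python3 -c "
from h import *
print(ctrl.hand_in())"
```

```text
the job is handed in; nothing more can be done
None
```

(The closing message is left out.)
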